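Pack two spacer plates, pressing each one flat

ROBOT

A 6-joint arm with a two-finger parallel gripper is mounted at the origin on the work surface. World frame = base frame: x ahead of the robot, y to its left, z up, the work surface at z = 0. Lengths are in m, angles in degrees, forces in N, time in s.
With the tool pointing down it reaches from about 0.35 to 0.875 m from the base axis. Payload 4.2 kg.
Tool frame: the origin (TCP) lies at the very end of the fingers, on their centre line; the grasp point (between the pads) lies 19 mm behind it; z points along the fingers, x is the direction in which the jaws open and shut, and the axes are right-handed (so a half turn about z gives the same grasp; the last joint's range is limited). The gripper opens to 87 mm and grips with 3 to 60 N. Pads are 19 mm wide; open, the fingers measure 117 mm over their backs; the gripper's body (75 mm by 190 mm) begins 51 mm behind the grasp point.
Start: joints at [79.504, 22.042, 0.453, 0, -68.411, -14.817], TCP at [0.267, 0.565, 0.223] pointing down, gripper open.
Joint ranges: [-179.83, 179.83], [-69.29, 118.12], [-61.27, 80.66], [-181.25, 117.63], [-171.15, -9.14], [-177.46, 177.46]. Speed limits (degrees/s): [159.86, 159.86, 180, 180, 180, 180].

INTERFACE

Orientations are given as a 3x3 rotation matrix whose columns are the frame's x, y, z axes.
In Python, from station import r gives the robot as it stands.
- The arm moves only by the tool move_arm, never from a script. Its argument "series" is a list that holds one entry, the list of rows, each a list of 7 numbers: the shift along the tool's x, y, z in cm, then the turn, a rotation vector about the tool's x, y, z in degrees, then the opening, from -1 (shut) to 1 (fully open). In form: [[[dx, dy, dz, wx, wy, wz, fingers], ...]]. A call has 1 to 12 rows; each row shifts and turns the commanded pose from where the row before left it, along the tool's axes as they then stand; what a row does not reach is not made up. A row lasts 1/8 s, in which the tool goes at most 62.5 mm and 10.7 degrees, less where a joint would pass 70% of its speed; a pose out of reach is approached as far as the arm can. A call is refused whole if a number of a shift passes 6.25 or a number of a turn 10.7, either way. A call with a gripper value outside its range is refused whole. The fingers move at their own pace and stop on an object; the grip force is fixed at half the most. Time passes only in rows, so rows that do not move let the fingers close. It gives the time, the measured TCP pose, the force and the opening at its end, in the units of the state.
- r.sense(): the state, without advancing time (a new reading comes with each control period).
- r.capture(name): name is "scene" or "top" or "wrist"; returns a dict with "color" (400x640x3 uint8, blue, green, red), "fx", "fy", "cx", "cy" (pixels), "rvec" (rotation vector, rad) and "tvec" (3), from world to camera coordinates, as OpenCV has them; the wrist camera has in their place "tool_from_camera" (4x4, takes a point from camera to tool coordinates, whose origin is the TCP and whose axes are the tool frame's). Camera axes: x right, y down, z forward; pixel columns grow to the right and rows downward; lengths in m; the calibration is good to about 2 mm. A picture is of the moment at which its call begins: read the wrist's pose just before it. There is no depth.
- r.finish_job(): hands the job in, once; it reports no verdict.
The state is a dict: "time_s": time; "joints": joint angles; "joint_velocities": joint speeds; "effort": joint torques, N m; "tcp_pos": TCP position; "ee_rot": TCP orientation; "wrist_force": force on the tool from outside, world axes, zero at the start; "moment": the same for the moment, N m; "gripper_width": opening from 0.0 (shut) to 1.0 (fully open).
Only numpy, scipy, OpenCV 4.12 (cv2) and the standard library are available. Lean on these libraries where they do the work, as an engineer would, in place of code of your own. Each camera call takes 0.05 s, during which the arm holds its last target.

TASK

Build the two-plate spacer pack on the stepped steel block. Lay the short plate on the block's lower seat, its edges in line with the block's edges so that one end rests up on the stiff pin, let go of it, and then press that end down until the plate lies flat. Only then lay the long plate on top, across the short plate and the step, let go, press its raised end down on the other pin in the same way, and leave the rest of the bench alone.

Things in the scene. Friction and masses are not known exactly. Their poses are not given: they have to be found in the camera images.
- block: Fixed steel packing block. Foot 190 x 110 x 8 mm; on it a body 160 mm long (x) and 60 mm wide (y). Its top has two levels: the lower seat, 28 mm above the bench, from x = -45 to +80 mm, and the step, 41.5 mm above the bench, from x = -80 to -45 mm. Origin: centre of the underside, on the bench; x along the length, from the step towards the lower seat; z up. Nothing but the two pins stands above these levels, and the bench beside the foot is free for fingers.
- seat_short (a point): Where the centre of the short plate's underside belongs: on the lower seat, 28 mm above the bench, at x = +25 mm of the block, y = 0. The plate's outer end is then flush with the block's +x end and its other end stays 15 mm clear of the step. Axes as the block's.
- seat_long (a point): Where the centre of the long plate's underside belongs: on top of the short plate, 42 mm above the bench, over the middle of the block (x = y = 0), its ends flush with the block's ends. Axes as the block's.
- pin_low (a joint): Stiff dark upright pin, 16 mm across, in the lower seat at x = +62 mm of the block, y = 0. The value is how far it is pushed down, in m: at 0 its top stands 9.5 mm above the seat, at 0.0095 it is flush, its stop is at 0.010. It starts between 0 and 0.0025. Dry friction: about 7 N moves it, it stays where it is left (no spring) and carries a resting plate without sinking.
- pin_high (a joint): The same kind of pin in the step at x = -62 mm of the block, y = 0: at 0 its top stands 9.5 mm above the top of a flat short plate (51.5 mm above the bench), at 0.0095 it is level with it, its stop is at 0.010. It starts between 0 and 0.0025. About 7 N moves it.
- short_plate: Loose aluminium plate 110 x 60 x 14 mm, about 0.25 kg, lying flat on the bench. Origin: centre of the underside; x along the 110 mm length, y along the 60 mm width, z up. Either way round is right. Grasp it across its width.
- long_plate: Loose aluminium plate 160 x 60 x 14 mm, about 0.36 kg, lying flat on the bench. Origin and axes as the short plate's.
- core: Bystander: reddish rock core standing upright, 54 mm across, 100 mm tall. Origin: centre of the underside.
- end_cap: Bystander: round steel cap 110 mm across, 24 mm tall, with a brass fitting 28 mm tall on it. Origin: centre of the underside.
- driver: Bystander: screwdriver about 200 mm long with a black handle, lying on the bench. Origin on its underside.
- sample_tray: Bystander: empty aluminium tray 160 x 120 x 30 mm. Origin: centre of the underside.
There are look-alikes about, which are no part of the job. What is shaped like the long_plate but black or red is not meant.

How it is judged:
By the outcome, as a careful person would: the job done as asked, in the order asked, and still so for the second after the job is handed in, with the robot touching nothing.
It also fails if it takes over 70 s, if anything falls off the work surface, if the arm or the gripper's body presses on something with over 40 N, if the wrist force passes 120 N, or if a joint passes its speed limit or range.

## Working session

There is one attempt and no reset: what is moved stays moved. The work goes in short steps, Python scripts to look and compute and a tool call to move; the robot and the scene stay as the last step left them, time stands still between calls to the robot, and variables do not carry over. Pictures are saved under pics/ and viewed, and the job is handed in when it is done.

Besides the shell and the picture viewer there is one more tool, called after ">>>" by a JSON object that holds its "method" and its "body", one argument or row to a line. move_arm: Moves the arm, as the interface text tells. Its arguments: {"type":"object","properties":{"series":{"type":"array","items":{"type":"array","items":{"type":"array","items":{"type":"number"}}}}},"required":["series"]}

```bash
ls; mkdir -p pics
python3 - <<'E'
from station import r
import cv2
s=r.sense();print({k:s[k] for k in ('time_s','tcp_pos','ee_rot','gripper_width','wrist_force')})
for n in('scene','top','wrist'):
    c=r.capture(n);cv2.imwrite(f'pics/{n}0.png',c['color']);print(n,{k:v for k,v in c.items() if k!='color'})
E
```

```text
pics
{'time_s': 0.0, 'tcp_pos': array([0.26694266, 0.56445119, 0.22145824]), 'ee_rot': array([[-4.27719251e-01, -9.03911230e-01, -8.54476446e-04],
       [-9.03908966e-01,  4.27720094e-01, -2.02534068e-03],
       [ 2.19620493e-03, -9.39082766e-05, -9.99997584e-01]]), 'gripper_width': 0.9994103522826387, 'wrist_force': array([-0.41613896, -0.495172  ,  0.67125259])}
scene {'fx': 442.2859033706622, 'fy': 442.2859033706622, 'cx': 320.86873571626467, 'cy': 202.978292980314, 'rvec': array([ 0.73608767,  2.73623854, -0.89611363]), 'tvec': array([ 0.48172466, -0.1869114 ,  1.45594407])}
top {'fx': 504.8607680554529, 'fy': 504.8607680554529, 'cx': 317.5324885105882, 'cy': 199.02907774635474, 'rvec': array([ 2.10640797, -2.12456216,  0.19250514]), 'tvec': array([0.02633471, 0.58142922, 1.4783828 ])}
wrist {'fx': 343.5337578213322, 'fy': 343.5337578213322, 'cx': 321.1148027180593, 'cy': 201.89717879702033, 'tool_from_camera': array([[ 9.99999775e-01, -5.80202352e-04, -3.35961668e-04,
         6.12190533e-05],
       [ 6.54731462e-04,  9.52974170e-01,  3.03050825e-01,
        -8.36502203e-02],
       [ 1.44331990e-04, -3.03050977e-01,  9.52974336e-01,
        -1.63220716e-01],
       [ 0.00000000e+00,  0.00000000e+00,  0.00000000e+00,
         1.00000000e+00]])}
```

View pics/scene0.png

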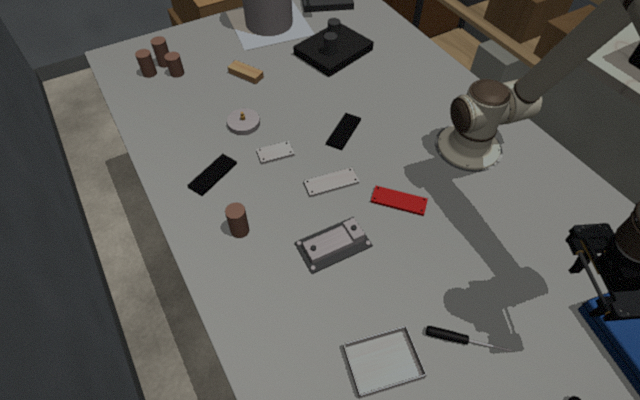

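View pics/top0.png

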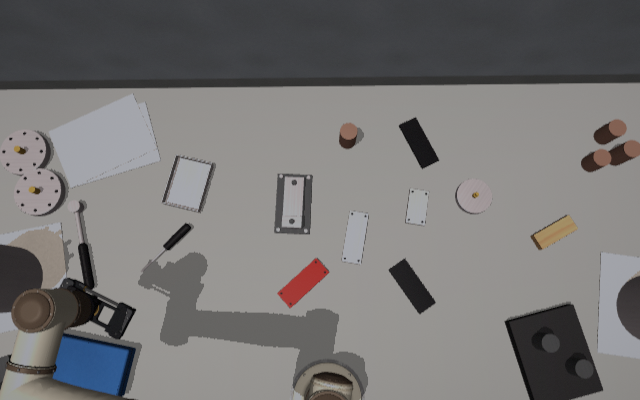

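View pics/wrist0.png

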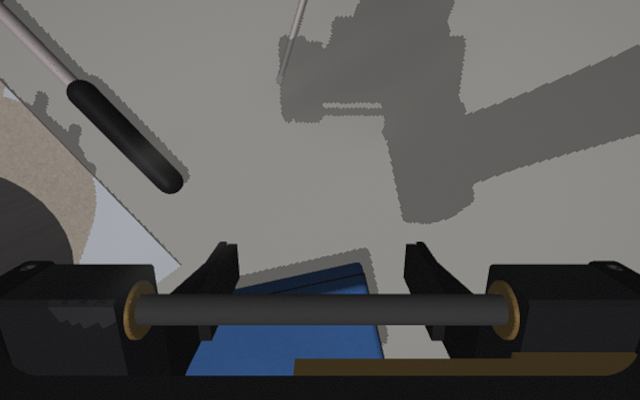

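Scene and top views show the following (top-camera pixels):
- **Block:** (293,204).
- **Short-plate candidate:** the small silver plate at (417,207).
- **Long-plate candidates:** silver (355,237), red (303,282), black (412,286) and black (419,143). By the description it is the silver one at (355,237).

Next I'll take rough positions and a close crop.

```bash
cat > h.py <<'E'
import numpy as np, cv2
from station import r
def cam(n):
    if n=='wrist':
        s=r.sense(); c=r.capture(n)
        T=np.eye(4);T[:3,:3]=s['ee_rot'];T[:3,3]=s['tcp_pos'];W=T@c['tool_from_camera']
        c['C']=W[:3,3];c['Rw']=W[:3,:3]
    else:
        c=r.capture(n);R=cv2.Rodrigues(c['rvec'])[0];c['Rw']=R.T;c['C']=-R.T@c['tvec']
    return c
def rays(c,p):
    p=np.atleast_2d(p).astype(float)
    d=np.c_[(p[:,0]-c['cx'])/c['fx'],(p[:,1]-c['cy'])/c['fy'],np.ones(len(p))]@c['Rw'].T
    return d/np.linalg.norm(d,axis=1)[:,None]
def plane(c,p,z):
    d=rays(c,p);return c['C']+d*((z-c['C'][2])/d[:,2])[:,None]
def proj(c,X):
    q=(np.atleast_2d(X)-c['C'])@c['Rw'];return np.c_[q[:,0]/q[:,2]*c['fx']+c['cx'],q[:,1]/q[:,2]*c['fy']+c['cy']]
def tri(c1,p1,c2,p2):
    out=[];D1=rays(c1,p1);D2=rays(c2,p2)
    for a,b in zip(D1,D2):
        A=np.c_[a,-b];t=np.linalg.lstsq(A,c2['C']-c1['C'],rcond=None)[0]
        x=c1['C']+a*t[0];y=c2['C']+b*t[1];out.append(np.r_[(x+y)/2,np.linalg.norm(x-y)])
    return np.array(out)
E
python3 - <<'E'
from h import *
np.set_printoptions(precision=4,suppress=True)
c=cam('top');im=c['color']
for n,p,z in(('block',(293,204),.035),('short',(417,207),.014),('long',(355,237),.014),('red',(303,282),.014)):
    print(n,plane(c,p,z))
cv2.imwrite('pics/topc.png',cv2.resize(im[110:310,260:460],None,fx=3,fy=3,interpolation=cv2.INTER_CUBIC))
E
```

```text
block [[0.5709 0.0972 0.035 ]]
short [[ 0.5616 -0.2872  0.014 ]]
long [[ 0.4697 -0.0926  0.014 ]]
red [[0.3343 0.0677 0.014 ]]
```

View pics/topc.png

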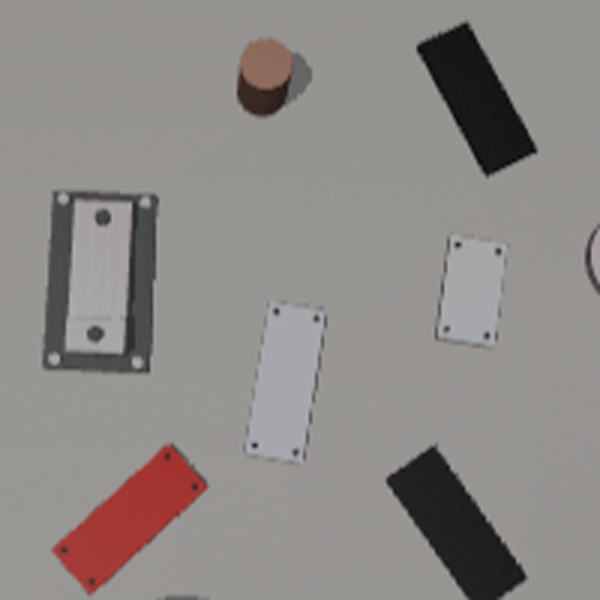

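```bash
cat >> h.py <<'E'
def goal(pos,yaw_x,label=''):
    """print the remaining shift (tool axes, cm) and turn (deg, tool axes) to TCP pos, tool x at heading yaw_x deg, z down"""
    s=r.sense();R=s['ee_rot'];a=np.radians(yaw_x)
    x=np.array([np.cos(a),np.sin(a),0]);z=np.array([0,0,-1.]);T=np.c_[x,np.cross(z,x),z]
    d=R.T@(np.array(pos)-s['tcp_pos'])*100
    w=np.degrees(cv2.Rodrigues(R.T@T)[0].ravel())
    print(label,'shift_now',np.round(d,2),'turn',np.round(w,2),'shift_if_turned',np.round(T.T@(np.array(pos)-s['tcp_pos'])*100,2))
def rect(c,mask,z,near,amin=200):
    cs,_=cv2.findContours(mask.astype(np.uint8),cv2.RETR_EXTERNAL,cv2.CHAIN_APPROX_NONE)
    cs=[k for k in cs if cv2.contourArea(k)>amin]
    k=min(cs,key=lambda k:np.hypot(*(k.reshape(-1,2).mean(0)-near)))
    P=plane(c,k.reshape(-1,2),z)[:,:2]
    (cx,cy),(w,h),a=cv2.minAreaRect((P*1000).astype(np.float32))
    if w<h: a+=90;w,h=h,w
    a=(a+90)%180-90
    return np.array([cx,cy,w,h]),a,k
E
python3 - <<'E'
from h import *
np.set_printoptions(precision=4,suppress=True)
c=cam('top');im=c['color'];print(c['C'])
g=im.min(2)
for n,p,z,t in(('short',(417,207),.014,165),('long',(355,237),.014,150),('block',(293,204),.03,None)):
    if t: m=(g>t)
    else: m=(im.max(2)<110)|(g>175)
    print(n,g[p[1],p[0]],im[p[1]-45,p[0]+20]); print(rect(c,m,z,np.array(p))[:2])
    
goal((.60,-0.03,.25),-92)
E
```

```text
[0.2882 0.006  1.5625]
short 166 [144 146 149]Traceback (most recent call last):
  File "<stdin>", line 8, in <module>
  File "h.py", line 35, in rect
    k=min(cs,key=lambda k:np.hypot(*(k.reshape(-1,2).mean(0)-near)))
ValueError: min() iterable argument is empty
```

Run:
```python
from h import *
goal((.60,-0.05,.25),-92)
```

```text
shift_now [ 41.34 -56.38  -2.75] turn [ 1.000e-02 -6.000e-02 -2.332e+01] shift_if_turned [ 60.28 -35.42  -2.79]
```

>>> {"method": "move_arm", "body": {
  "series": [
    [[0,0,-0.9,0,0,-7.8,1],[0,0,-0.9,0,0,-7.8,1],[0,0,-0.9,0,0,-7.7,1],[5,-3,0,0,0,0,1],[5,-3,0,0,0,0,1],[5,-3,0,0,0,0,1],[5,-3,0,0,0,0,1],[5,-3,0,0,0,0,1],[5,-3,0,0,0,0,1],[5,-3,0,0,0,0,1],[5,-3,0,0,0,0,1],[5,-3,0,0,0,0,1]]
  ]
}}

```text
time_s: 1.75
tcp_pos: [0.5219, 0.104, 0.2498]
ee_rot: [[-0.035, -0.999, 0.001], [-0.999, 0.035, 0.0], [-0.0, -0.0, -1.0]]
wrist_force: [0.4, 0.6, -1.1]
gripper_width: 0.999
```

>>> {"method": "move_arm", "body": {
  "series": [
    [[5,-3,0,0,0,0,1],[5,-3,0,0,0,0,1],[5,-2.5,0,0,0,0,1],[0,0,0,0,0,0,1],[0,0,0,0,0,0,1]]
  ]
}}

```text
time_s: 2.38
tcp_pos: [0.6006, -0.0472, 0.2492]
ee_rot: [[-0.036, -0.999, -0.001], [-0.999, 0.036, 0.0], [-0.0, 0.001, -1.0]]
wrist_force: [0.5, 0.2, 0.4]
gripper_width: 1.003
```

Run:
```python
from h import *
s=r.sense();print(s['time_s'],s['tcp_pos'],s['joints'])
c=cam('wrist');cv2.imwrite('pics/w1.png',c['color'])
goal((.60,-0.05,.25),-92)
```

```text
2.375 [ 0.60062471 -0.04720494  0.24916898] [ 1.08773895e+01  1.89074942e+01 -3.81772350e-01 -1.99081223e-02
 -7.07534302e+01  7.70759345e+01]
 shift_now [ 0.35  0.04 -0.05] turn [0.02 0.01 0.02] shift_if_turned [ 0.35  0.04 -0.05]
```

View pics/w1.png

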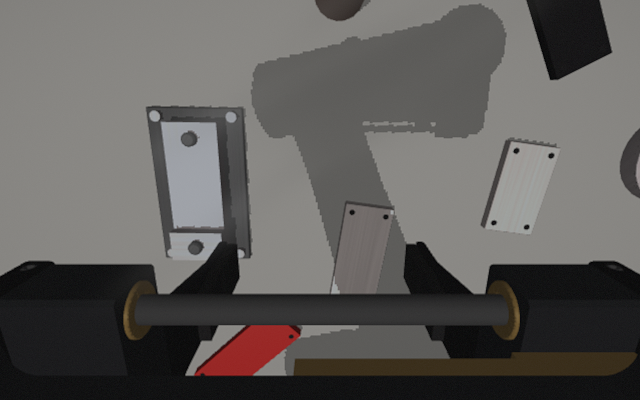

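Run:
```python
from h import *
goal((.535,-0.20,.25),-92)
goal((.535,0.08,.25),-92)
```

```text
shift_now [15.56  6.02 -0.05] turn [0.02 0.01 0.02] shift_if_turned [15.56  6.02 -0.05]
 shift_now [-12.42   6.99  -0.05] turn [0.02 0.01 0.02] shift_if_turned [-12.42   6.99  -0.05]
```

>>> {"method": "move_arm", "body": {
  "series": [
    [[-4.1,2.3,0,0,0,0,1],[-4.1,2.3,0,0,0,0,1],[-4.1,2.3,0,0,0,0,1],[0,0,0,0,0,0,1],[0,0,0,0,0,0,1]]
  ]
}}

```text
time_s: 3.05
tcp_pos: [0.5359, 0.0792, 0.2501]
ee_rot: [[-0.033, -0.999, 0.001], [-0.999, 0.033, 0.0], [-0.0, -0.001, -1.0]]
wrist_force: [0.5, -0.9, 0.5]
gripper_width: 0.999
```

Run:
```python
from h import *
import pickle
c=cam('wrist');cv2.imwrite('pics/w2.png',c['color']);pickle.dump(c,open('A.pkl','wb'))
```

>>> {"method": "move_arm", "body": {
  "series": [
    [[5.6,-0.2,0,0,0,0,1],[5.6,-0.2,0,0,0,0,1],[5.6,-0.2,0,0,0,0,1],[5.6,-0.2,0,0,0,0,1],[5.6,-0.2,0,0,0,0,1],[0,0,0,0,0,0,1],[0,0,0,0,0,0,1]]
  ]
}}

```text
time_s: 3.98
tcp_pos: [0.5361, -0.2027, 0.2492]
ee_rot: [[-0.037, -0.999, -0.001], [-0.999, 0.037, 0.0], [-0.0, 0.001, -1.0]]
wrist_force: [0.2, 0.5, 0.5]
gripper_width: 0.998
```

Run:
```python
from h import *
import pickle
c=cam('wrist');cv2.imwrite('pics/w3.png',c['color']);pickle.dump(c,open('B.pkl','wb'));print(c['C'],r.sense()['time_s'])
```

```text
[ 0.61983536 -0.20580717  0.41233095] 4.025
```

View pics/w2.png

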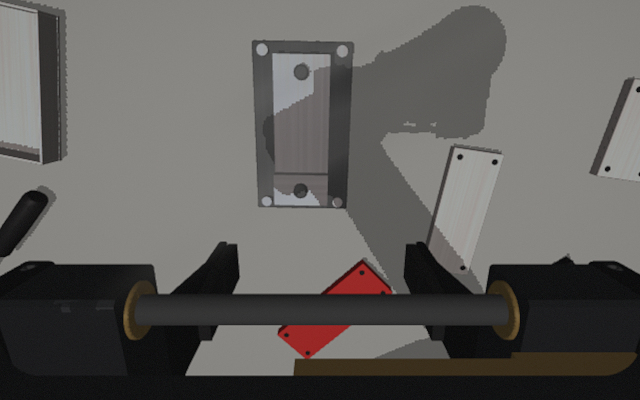

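View pics/w3.png

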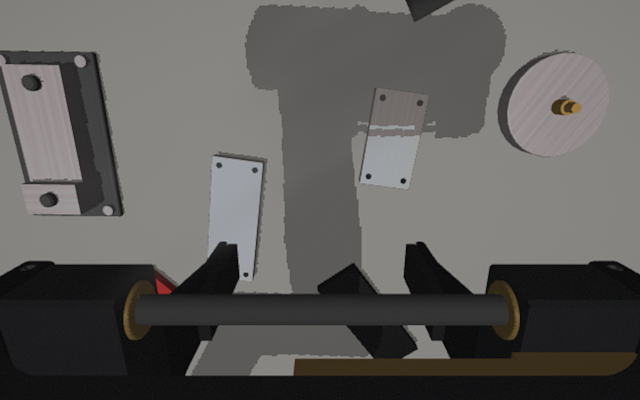

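View w2 shows the block at (303,125), pins at (301,72) and (301,190), and the step at the lower end. Its step line is at row 175. View w3 shows the short plate at (394,138), the long plate at (236,215), the cap at (555,105) and the block on the left. I'll refine the features from these.

Run:
```python
from h import *
import pickle
np.set_printoptions(precision=4,suppress=True)
A=pickle.load(open('A.pkl','rb'));B=pickle.load(open('B.pkl','rb'))
# view 1 from saved image/pose
s=r.sense();c=dict(A);c['color']=cv2.imread('pics/w1.png')
T=np.eye(4);T[:3,:3]=s['ee_rot'];T[:3,3]=[0.60062471,-0.04720494,0.24916898];W=T@c['tool_from_camera'];c['C']=W[:3,3];c['Rw']=W[:3,:3]
pickle.dump(c,open('V1.pkl','wb'))
def hole(c,p,h=6):
    x,y=p;w=c['color'][y-h:y+h+1,x-h:x+h+1].max(2).astype(float)
    m=np.clip(np.median(w)*0.75-w,0,None);ys,xs=np.mgrid[y-h:y+h+1,x-h:x+h+1]
    return np.array([(m*xs).sum(),(m*ys).sum()])/m.sum()
hb=np.array([hole(B,p) for p in[(382,97),(420,102),(368,176),(403,181)]])
h1=np.array([hole(c,p) for p in[(516,151),(551,156),(497,223),(527,227)]])
print(hb,h1);t=tri(c,h1,B,hb);print(t,t.mean(0))
def ax(P):
    u=(P[0]+P[1]-P[2]-P[3])[:2];return np.degrees(np.arctan2(u[1],u[0]))
P=plane(B,hb,.014);print('short planeB',P.mean(0),ax(P),np.linalg.norm(P[0]-P[1]),np.linalg.norm(P[0]-P[2]),np.linalg.norm(P[1]-P[3]))
P=plane(c,h1,.014);print('short plane1',P.mean(0),ax(P))
la=np.array([hole(A,p) for p in[(460,157),(495,162),(463,268)]]);lb=np.array([hole(B,p) for p in[(219,165),(255,170),(246,274)]])
print(la,lb);print(tri(A,la,B,lb))
o=[]
for C,n,x0,y0,w,h in((A,'A',245,30,120,190),(B,'B',0,40,130,185),(B,'Bs',340,70,110,140)):
    cv2.imwrite(f'pics/c{n}.png',cv2.resize(C['color'][y0:y0+h,x0:x0+w],None,fx=3.1,fy=3.1,interpolation=cv2.INTER_NEAREST))
```

```text
[[382.2331  97.3006]
 [419.4515 102.6245]
 [367.9789 176.0118]
 [402.7607 180.5316]] [[515.8554 150.3931]
 [550.779  155.3076]
 [493.3993 222.3588]
 [526.1966 226.7095]]
[[ 0.6122 -0.2731  0.0152  0.0002]
 [ 0.605  -0.3146  0.0151  0.0002]
 [ 0.5234 -0.2578  0.0146  0.0001]
 [ 0.5163 -0.2991  0.0148  0.    ]] [ 0.5642 -0.2861  0.0149  0.0001]
short planeB [ 0.5641 -0.2863  0.014 ] -9.88271128439182 0.04216114221716531 0.09030680153384024 0.09016479341493706
short plane1 [ 0.564  -0.2867  0.014 ] -10.010751773267804
[[459.585  156.5412]
 [494.3659 161.6977]
 [462.3381 267.5064]] [[218.6198 164.8101]
 [254.3885 169.7856]
 [245.5048 274.27  ]]
[[ 0.5434 -0.0826  0.0152  0.0002]
 [ 0.5359 -0.1239  0.0151  0.0001]
 [ 0.3982 -0.0989  0.0151  0.0002]]
```

View pics/cA.png

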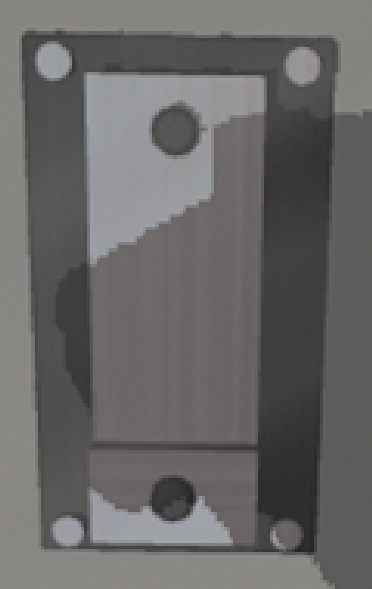

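View pics/cB.png

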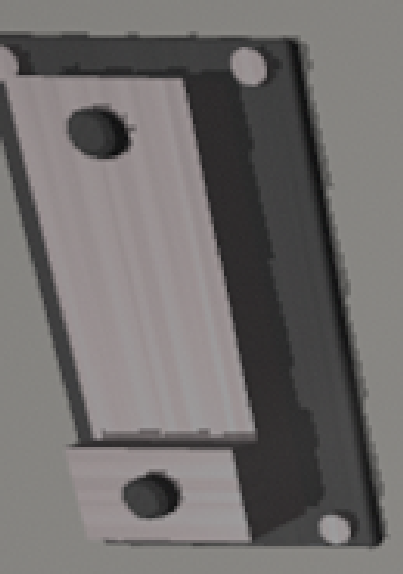

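View pics/cBs.png

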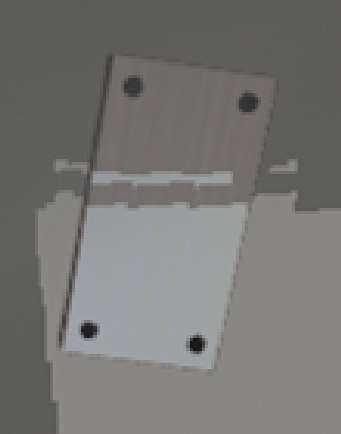

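Run:
```python
from h import *
import pickle
np.set_printoptions(precision=4,suppress=True)
A=pickle.load(open('A.pkl','rb'));B=pickle.load(open('B.pkl','rb'))
def px(p,x0,y0): return (np.array(p)+.5)/3.1+[x0,y0]-.5
a=px([(86,73),(266,75),(90,449),(257,450),(90,541),(257,546)],245,30)
b=px([(7,76),(186,80),(68,446),(233,450),(103,541),(250,543)],0,40)
t=tri(A,a,B,b);print(t)
def ang(u):return np.degrees(np.arctan2(u[1],u[0]))
for C,q in((A,a),(B,b)):
    P=np.r_[plane(C,q[:2],.028),plane(C,q[2:],.0415)]
    print('body',P[[0,1,4,5],:2].mean(0),'len',np.linalg.norm(P[0]-P[4]),np.linalg.norm(P[1]-P[5]),'wid',[np.linalg.norm(P[i]-P[i+1]) for i in(0,2,4)],'ang',ang(P[0]-P[4]),ang(P[1]-P[5]),'step x',P[2:4,:2])
# pins & screws
# pin top centres (A,B)
pa=px([(175,130),(172,497)],245,30);pb=px([(93,131),(146,494)],0,40)
print('pins',tri(A,pa,B,pb))
sa=px([(53,61),(302,66),(68,531),(286,534)],245,30);P=plane(A,sa,.010);print('screws',P,P.mean(0),ang(P[0]+P[1]-P[2]-P[3]))
# short plate corners in B
P=plane(B,px([(113,55),(275,78),(63,348),(213,370)],340,70),.014);print('short corners',P.mean(0),np.linalg.norm(P[0]-P[1]),np.linalg.norm(P[0]-P[2]),ang(P[0]+P[1]-P[2]-P[3]))
```

```text
[[0.6604 0.1257 0.0276 0.    ]
 [0.6573 0.0656 0.0281 0.0008]
 [0.5353 0.132  0.0409 0.0006]
 [0.5325 0.0723 0.0417 0.0007]
 [0.4978 0.1356 0.0344 0.0012]
 [0.4975 0.0733 0.0441 0.0001]]
body [0.5788 0.0998] len 0.16046864436097671 0.16175186010981224 wid [np.float64(0.060096677820536924), np.float64(0.059671716416891), np.float64(0.06134734606375583)] ang -3.1892338088401067 -2.7440651787416006 step x [[0.5352 0.1319]
 [0.5328 0.0723]]
body [0.5783 0.0989] len 0.1615673568185005 0.16112650228342762 wid [np.float64(0.05986033395790166), np.float64(0.05900465605952406), np.float64(0.054197080063594444)] ang -1.4361197332747024 -3.4525251422929424 step x [[0.5358 0.1314]
 [0.5321 0.0725]]
pins [[0.6414 0.0965 0.0344 0.0005]
 [0.5184 0.1031 0.0478 0.0004]]
screws [[0.6665 0.1391 0.01  ]
 [0.662  0.0524 0.01  ]
 [0.4951 0.1478 0.01  ]
 [0.4909 0.0614 0.01  ]] [0.5786 0.1002 0.01  ] -2.9524980669997256
short corners [ 0.5643 -0.2864  0.014 ] 0.05874331697148853 0.10806225251262276 -9.532471385520257
```

Measurements agree with the text:
- **Block:** centre (0.579, 0.0997), yaw -3°, with the pins where predicted. Seat height measured 28 mm, step 41 mm.
- **Short plate:** (0.5642, -0.2863), yaw -9.9°, top about 15 mm. It is silver, 108 x 59 mm.

The close crop confirms the choice.

Run:
```python
from h import *
goal((.5642,-0.2863,.004),-99.9)
```

```text
shift_now [ 8.33 -3.1  24.53] turn [0.02 0.01 7.87] shift_if_turned [ 7.83 -4.2  24.54]
```

>>> {"method": "move_arm", "body": {
  "series": [
    [[0,0,0,0,0,7.9,1],[3.9,-2.1,4,0,0,0,1],[3.9,-2.1,5,0,0,0,1],[0,0,5,0,0,0,1],[0,0,4,0,0,0,1],[0,0,0,0,0,0,1]]
  ]
}}

```text
time_s: 4.78
tcp_pos: [0.5614, -0.2815, 0.0695]
ee_rot: [[-0.171, -0.985, -0.008], [-0.985, 0.171, 0.002], [-0.001, 0.008, -1.0]]
wrist_force: [0.3, -0.3, 0.8]
gripper_width: 0.998
```

Run:
```python
from h import *
goal((.5642,-0.2863,.004),-99.9)
c=cam('wrist');cv2.imwrite('pics/w4.png',c['color'])
```

```text
shift_now [ 0.43 -0.4   6.55] turn [0.45 0.05 0.07] shift_if_turned [ 0.43 -0.35  6.55]
```

View pics/w4.png

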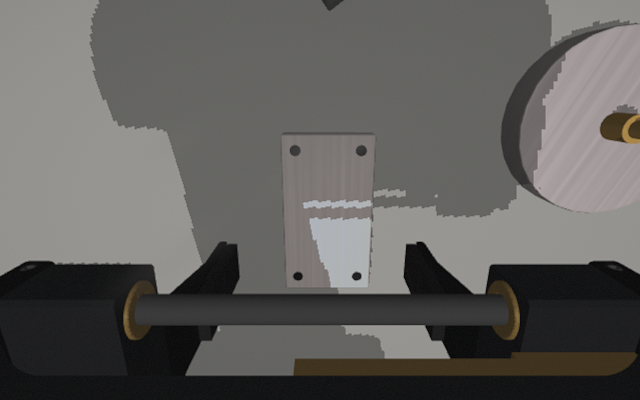

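The plate at (328,210) lies square between the fingers. The move lagged slightly, so I'll correct it as I go down.

>>> {"method": "move_arm", "body": {
  "series": [
    [[0,0,0,0,0,0,1],[0,0,0,0,0,0,1]]
  ]
}}

```text
time_s: 5.08
tcp_pos: [0.5649, -0.2833, 0.0752]
ee_rot: [[-0.171, -0.985, 0.004], [-0.985, 0.171, -0.001], [0.0, -0.004, -1.0]]
wrist_force: [-0.7, 0.9, -0.2]
gripper_width: 1.001
```

Run:
```python
from h import *
goal((.5642,-0.2863,.004),-99.9)
```

```text
shift_now [0.3  0.05 7.12] turn [-0.25 -0.02  0.03] shift_if_turned [0.31 0.02 7.12]
```

>>> {"method": "move_arm", "body": {
  "series": [
    [[0.1,0,2.5,0,0,0,1],[0.2,0,2.5,0,0,0,1],[0,0,1.2,0,0,0,1],[0,0,0.5,0,0,0,1],[0,0,0,0,0,0,1],[0,0,0,0,0,0,1]]
  ]
}}

```text
time_s: 5.82
tcp_pos: [0.5637, -0.2864, 0.0068]
ee_rot: [[-0.172, -0.985, 0.002], [-0.985, 0.172, -0.001], [0.0, -0.002, -1.0]]
wrist_force: [-0.1, -0.7, 0.5]
gripper_width: 1.001
```

Run:
```python
from h import *
goal((.5642,-0.2863,.004),-99.9)
```

```text
shift_now [-0.02 -0.05  0.28] turn [-0.1  -0.01  0.01] shift_if_turned [-0.02 -0.05  0.28]
```

>>> {"method": "move_arm", "body": {
  "series": [
    [[0,0,0.2,0,0,0,1],[0,0,0,0,0,0,-1],[0,0,0,0,0,0,-1],[0,0,0,0,0,0,-1],[0,0,0,0,0,0,-1],[0,0,0,0,0,0,-1],[0,0,0,0,0,0,-1]]
  ]
}}

```text
time_s: 6.7
tcp_pos: [0.563, -0.2863, 0.0038]
ee_rot: [[-0.172, -0.985, 0.0], [-0.985, 0.172, 0.0], [-0.0, -0.0, -1.0]]
wrist_force: [0.8, 0.8, 0.6]
gripper_width: 0.687
```

>>> {"method": "move_arm", "body": {
  "series": [
    [[0,0,0,0,0,0,-1],[0,0,-1,0,0,0,-1],[0,0,-2,0,0,0,-1],[0,0,-4,0,0,0,-1],[0,0,-4,0,0,0,-1],[0,0,0,0,0,0,-1],[0,0,0,0,0,0,-1]]
  ]
}}

```text
time_s: 7.58
tcp_pos: [0.5619, -0.2858, 0.1129]
ee_rot: [[-0.173, -0.985, -0.002], [-0.985, 0.173, 0.001], [-0.001, 0.002, -1.0]]
wrist_force: [0.3, 0.6, -3.1]
gripper_width: 0.685
```

Run:
```python
from h import *
import pickle
c=cam('wrist');cv2.imwrite('pics/w5.png',c['color']);pickle.dump(c,open('G.pkl','wb'))
print(r.sense()['tcp_pos'])
goal((.6038,0.0984,.12),-93)
```

```text
[ 0.56160255 -0.28575126  0.11218889]
 shift_now [-38.57   2.48  -0.74] turn [ 0.19  0.06 -6.94] shift_if_turned [-38.58  -2.2   -0.78]
```

View pics/w5.png

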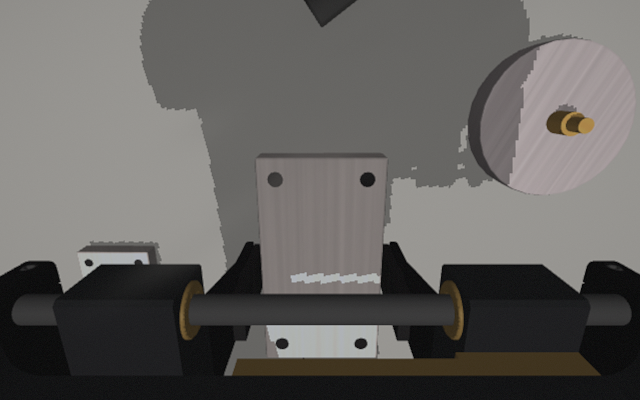

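The short plate is held with the opening at 59.8 mm, which matches its width. I'll measure how it sits in the tool frame.

```bash
cat >> h.py <<'E'
def hole(c,p,h=6):
    x,y=p;w=c['color'][y-h:y+h+1,x-h:x+h+1].max(2).astype(float)
    m=np.clip(np.median(w)*0.75-w,0,None);ys,xs=np.mgrid[y-h:y+h+1,x-h:x+h+1]
    return np.array([(m*xs).sum(),(m*ys).sum()])/m.sum()
def toolplane(c,p,z):
    M=c['tool_from_camera'];p=np.atleast_2d(p)
    d=np.c_[(p[:,0]-c['cx'])/c['fx'],(p[:,1]-c['cy'])/c['fy'],np.ones(len(p))]@M[:3,:3].T
    return M[:3,3]+d*((z-M[2,3])/d[:,2])[:,None]
E
python3 - <<'E'
from h import *
import pickle
np.set_printoptions(precision=4,suppress=True)
c=pickle.load(open('G.pkl','rb'))
q=np.array([hole(c,p,9) for p in[(275,180),(368,180),(282,343),(361,343)]]);print(q)
P=toolplane(c,q,-.0105);print(P,P.mean(0),np.linalg.norm(P[0]-P[1]),np.linalg.norm(P[0]-P[2]))
u=P[2]+P[3]-P[0]-P[1];print(np.degrees(np.arctan2(u[0],u[1])))
E
```

```text
[[273.9278 178.6521]
 [367.1314 179.2571]
 [281.6402 343.2804]
 [360.3746 343.2253]]
[[-0.0216 -0.0462 -0.0105]
 [ 0.021  -0.0459 -0.0105]
 [-0.0213  0.0445 -0.0105]
 [ 0.021   0.0445 -0.0105]] [-0.0002 -0.0008 -0.0105] 0.04257524740076493 0.09076858787176492
0.09106880620398952
```

Run:
```python
from h import *
c=cam('top');print(plane(c,(348,130),.1),plane(c,(347,146),0))
goal((.603,0.0983,.115),-93)
```

```text
[[ 0.78527882 -0.0730056   0.1       ]] [[ 0.76544468 -0.07416783  0.        ]]
 shift_now [-38.55   2.55  -0.27] turn [ 0.21  0.05 -6.94] shift_if_turned [-38.58  -2.12  -0.31]
```

>>> {"method": "move_arm", "body": {
  "series": [
    [[0,0,-0.3,0,0,-6.9,-1],[-5.5,-0.3,0,0,0,0,-1],[-5.5,-0.3,0,0,0,0,-1],[-5.5,-0.3,0,0,0,0,-1],[-5.5,-0.3,0,0,0,0,-1],[-5.5,-0.3,0,0,0,0,-1],[-5.5,-0.3,0,0,0,0,-1],[-4.5,-0.3,0,0,0,0,-1],[-1,0,0,0,0,0,-1],[0,0,0,0,0,0,-1],[0,0,0,0,0,0,-1],[0,0,0,0,0,0,-1]]
  ]
}}

```text
time_s: 9.18
tcp_pos: [0.604, 0.0957, 0.1167]
ee_rot: [[-0.054, -0.999, -0.001], [-0.999, 0.054, -0.0], [0.0, 0.0, -1.0]]
wrist_force: [-0.7, 0.3, -2.3]
gripper_width: 0.686
```

Run:
```python
from h import *
goal((.603,0.0983,.045),-93)
```

```text
shift_now [-0.25  0.11  7.17] turn [ 0.03 -0.02 -0.12] shift_if_turned [-0.25  0.11  7.17]
```

>>> {"method": "move_arm", "body": {
  "series": [
    [[-0.2,0.1,2,0,0,0,-1],[0,0,2,0,0,0,-1],[0,0,1.4,0,0,0,-1],[0,0,0,2.75,0,0,-1],[0,0,0,2.75,0,0,-1],[0,0,0,0,0,0,-1],[0,0,0,0,0,0,-1],[0,0,0,0,0,0,-1]]
  ]
}}

```text
time_s: 10.18
tcp_pos: [0.6039, 0.0992, 0.063]
ee_rot: [[-0.053, -0.994, 0.096], [-0.999, 0.053, -0.005], [-0.0, -0.096, -0.995]]
wrist_force: [0.4, 0.1, -2.7]
gripper_width: 0.684
```

Run:
```python
from h import *
goal((.603,0.0983,.0375),-93)
print(r.sense()['ee_rot'])
for n in('wrist','scene','top'):
    c=cam(n);im=c['color']
    if n=='scene': im=cv2.resize(im[180:300,260:420],None,fx=4,fy=4)
    if n=='top': im=cv2.resize(im[130:280,220:380],None,fx=4,fy=4)
    cv2.imwrite(f'pics/p1{n}.png',im)
```

```text
shift_now [0.09 0.33 2.53] turn [-5.52  0.02 -0.04] shift_if_turned [0.09 0.09 2.55]
[[-5.29660029e-02 -9.93956672e-01  9.61495537e-02]
 [-9.98596247e-01  5.27556421e-02 -4.73043592e-03]
 [-3.70583098e-04 -9.62651358e-02 -9.95355658e-01]]
```

View pics/p1wrist.png

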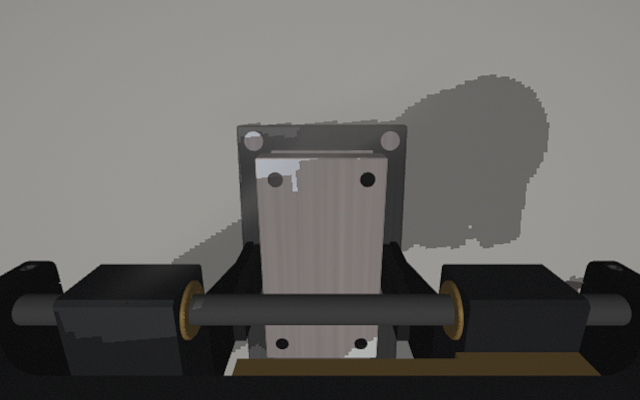

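View pics/p1scene.png

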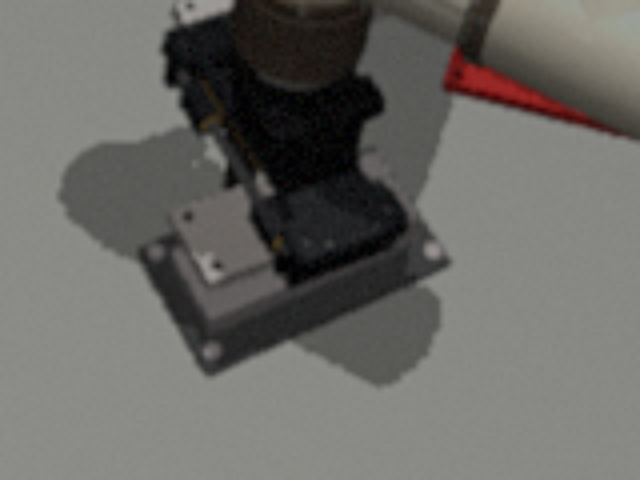

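The held plate at (320,240) lies parallel to the foot and is tilted outer end up. I'll lower it.

>>> {"method": "move_arm", "body": {
  "series": [
    [[0.1,0.2,1,0,0,0,-1],[0,0.1,0.8,0,0,0,-1],[0,0,0.4,0,0,0,-1],[0,0,0,0,0,0,-1],[0,0,0,0,0,0,-1]]
  ]
}}

```text
time_s: 10.95
tcp_pos: [0.6026, 0.0983, 0.0408]
ee_rot: [[-0.052, -0.994, 0.096], [-0.999, 0.052, -0.005], [-0.0, -0.096, -0.995]]
wrist_force: [0.1, 0.3, -2.0]
gripper_width: 0.685
```

Run:
```python
from h import *
goal((.603,0.0983,.0375),-93);print(r.sense()['tcp_pos'],r.sense()['wrist_force'],r.sense()['moment'])
c=cam('wrist');im=c['color'];cv2.imwrite('pics/p2.png',im)
```

```text
shift_now [-0.   -0.01  0.33] turn [-5.53  0.01 -0.01] shift_if_turned [-0.   -0.04  0.33]
[0.60259319 0.09830135 0.04075036] [ 0.06978733  0.26310049 -1.98051691] [-0.00887698  0.28525245  0.03756879]
```

View pics/p2.png

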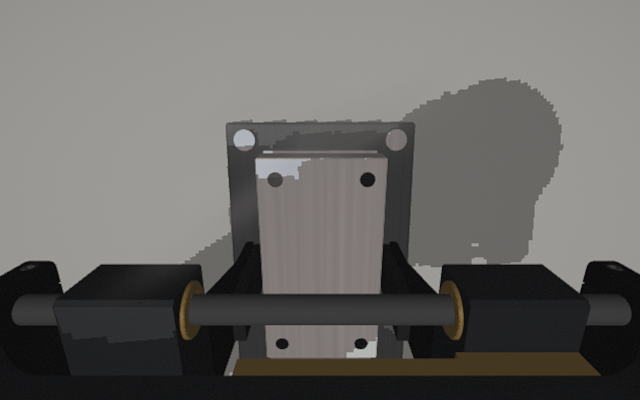

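>>> {"method": "move_arm", "body": {
  "series": [
    [[0,0,0.15,0,0,0,-1],[0,0,0.15,0,0,0,-1],[0,0,0,0,0,0,-1]]
  ]
}}

```text
time_s: 11.38
tcp_pos: [0.6025, 0.0981, 0.0374]
ee_rot: [[-0.053, -0.994, 0.095], [-0.999, 0.052, -0.005], [0.0, -0.096, -0.995]]
wrist_force: [0.4, 0.3, -2.2]
gripper_width: 0.685
```

>>> {"method": "move_arm", "body": {
  "series": [
    [[0,0,0.1,0,0,0,-1],[0,0,0,0,0,0,-1]]
  ]
}}

```text
time_s: 11.62
tcp_pos: [0.6028, 0.0982, 0.0368]
ee_rot: [[-0.052, -0.994, 0.096], [-0.999, 0.052, -0.005], [-0.0, -0.096, -0.995]]
wrist_force: [-1.2, -0.5, -0.3]
gripper_width: 0.687
```

Contact has begun: the vertical force changed by about 2 N. Releasing.

>>> {"method": "move_arm", "body": {
  "series": [
    [[0,0,0.05,0,0,0,-1],[0,0,0,0,0,0,1],[0,0,0,0,0,0,1],[0,0,0,0,0,0,1],[0,0,0,0,0,0,1],[0,0,0,0,0,0,1],[0,0,-2,0,0,0,1],[0,0,-3,-2.8,0,0,1],[0,0,-3,-2.7,0,0,1],[0,0,0,0,0,0,1],[0,0,0,0,0,0,1]]
  ]
}}

```text
time_s: 13.0
tcp_pos: [0.5958, 0.0983, 0.1151]
ee_rot: [[-0.053, -0.999, -0.001], [-0.999, 0.053, -0.0], [0.0, 0.001, -1.0]]
wrist_force: [0.1, -0.2, -0.6]
gripper_width: 1.002
```

Run:
```python
from h import *
c=cam('wrist');im=c['color'];cv2.imwrite('pics/p3.png',im);print(r.sense()['tcp_pos'])
import pickle;pickle.dump(c,open('P3.pkl','wb'))
```

```text
[0.59549961 0.09816267 0.11467745]
```

View pics/p3.png

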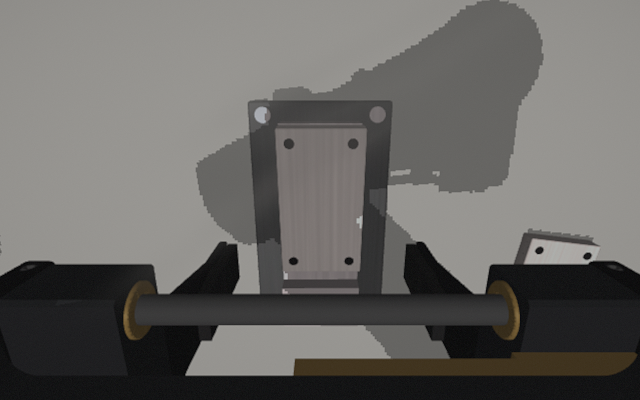

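Run:
```python
from h import *
import pickle
np.set_printoptions(precision=4,suppress=True)
c=pickle.load(open('P3.pkl','rb'))
q=np.array([hole(c,p,7) for p in[(289,144),(353,144),(293,261),(349,261)]])
P=np.r_[plane(c,q[:2],.0490),plane(c,q[2:],.0429)];print(P,P.mean(0))
u=P[0]+P[1]-P[2]-P[3];print(np.degrees(np.arctan2(u[1],u[0])))
Rb=np.array([[np.cos(np.radians(-3)),np.sin(np.radians(-3))],[-np.sin(np.radians(-3)),np.cos(np.radians(-3))]])
print('block frame',(P[:,:2]-[.5788,.0997])@Rb.T)
print('corner scr',plane(c,[(262,115),(377,115)],.010))
cx=np.array([.5788,.0997]);d=np.array([np.cos(np.radians(-3)),np.sin(np.radians(-3))])
goal((*(cx+d*.062),.065),-93)
```

```text
[[0.6483 0.1174 0.049 ]
 [0.6461 0.0747 0.049 ]
 [0.5587 0.1218 0.0429]
 [0.5566 0.0796 0.0429]] [0.6024 0.0984 0.0459]
-2.968853632025627
block frame [[ 0.0685  0.0213]
 [ 0.0685 -0.0214]
 [-0.0212  0.021 ]
 [-0.0211 -0.0212]]
corner scr [[0.6655 0.1395 0.01  ]
 [0.6608 0.0524 0.01  ]]
 shift_now [-0.07 -4.54  4.96] turn [ 0.12 -0.05 -0.03] shift_if_turned [-0.07 -4.52  4.97]
```

Holes lie in the block frame at x 68.5/-21 mm and y ±21 mm, as expected for the tilted plate. The yaw error is below 0.1°. Next I'll close the gripper and press over pin_low.

>>> {"method": "move_arm", "body": {
  "series": [
    [[0,-2.3,0,0,0,0,-1],[0,-2.2,1,0,0,0,-1],[0,0,2,0,0,0,-1],[0,0,2,0,0,0,-1],[0,0,0,0,0,0,-1],[0,0,0,0,0,0,-1],[0,0,0,0,0,0,-1],[0,0,0,0,0,0,-1]]
  ]
}}

```text
time_s: 14.05
tcp_pos: [0.6419, 0.0963, 0.0667]
ee_rot: [[-0.053, -0.999, 0.001], [-0.999, 0.053, 0.001], [-0.001, -0.001, -1.0]]
wrist_force: [-0.4, -0.5, -0.5]
gripper_width: 0.171
```

>>> {"method": "move_arm", "body": {
  "series": [
    [[0,0,0.7,0,0,0,-1],[0,0,0.3,0,0,0,-1],[0,0,0.3,0,0,0,-1],[0,0,0,0,0,0,-1]]
  ]
}}

```text
time_s: 14.55
tcp_pos: [0.6414, 0.0961, 0.0525]
ee_rot: [[-0.053, -0.999, -0.0], [-0.999, 0.053, -0.0], [0.0, 0.0, -1.0]]
wrist_force: [-0.0, -0.2, 0.4]
gripper_width: 0.003
```

>>> {"method": "move_arm", "body": {
  "series": [
    [[0,0,0.25,0,0,0,-1],[0,0,0.25,0,0,0,-1],[0,0,0,0,0,0,-1]]
  ]
}}

```text
time_s: 14.92
tcp_pos: [0.6422, 0.0962, 0.0484]
ee_rot: [[-0.052, -0.999, 0.002], [-0.999, 0.052, 0.0], [-0.0, -0.002, -1.0]]
wrist_force: [0.3, -1.3, 3.5]
gripper_width: 0.005
```

>>> {"method": "move_arm", "body": {
  "series": [
    [[0,0,0.2,0,0,0,-1],[0,0,0.2,0,0,0,-1],[0,0,0,0,0,0,-1]]
  ]
}}

```text
time_s: 15.3
tcp_pos: [0.6426, 0.0962, 0.0442]
ee_rot: [[-0.052, -0.999, 0.002], [-0.999, 0.052, 0.0], [-0.001, -0.002, -1.0]]
wrist_force: [2.8, -0.8, 3.6]
gripper_width: 0.003
```

>>> {"method": "move_arm", "body": {
  "series": [
    [[0,0,0.2,0,0,0,-1],[0,0,0.1,0,0,0,-1],[0,0,0,0,0,0,-1]]
  ]
}}

```text
time_s: 15.68
tcp_pos: [0.6429, 0.0962, 0.0425]
ee_rot: [[-0.052, -0.999, 0.003], [-0.999, 0.052, 0.0], [-0.0, -0.003, -1.0]]
wrist_force: [1.9, -1.2, 9.7]
gripper_width: 0.004
```

>>> {"method": "move_arm", "body": {
  "series": [
    [[0,0,0.1,0,0,0,-1],[0,0,0.1,0,0,0,-1],[0,0,0,0,0,0,-1]]
  ]
}}

```text
time_s: 16.05
tcp_pos: [0.643, 0.0962, 0.0424]
ee_rot: [[-0.051, -0.999, 0.004], [-0.999, 0.051, -0.0], [-0.0, -0.004, -1.0]]
wrist_force: [-1.4, -1.0, 16.7]
gripper_width: 0.003
```

The force is rising at a steady 42.4 mm, so the plate is down hard. I'll press once more for certainty, then lift and look.

>>> {"method": "move_arm", "body": {
  "series": [
    [[0,0,0.2,0,0,0,-1],[0,0,0,0,0,0,-1]]
  ]
}}

```text
time_s: 16.3
tcp_pos: [0.643, 0.0962, 0.0423]
ee_rot: [[-0.051, -0.999, 0.004], [-0.999, 0.051, -0.0], [0.0, -0.004, -1.0]]
wrist_force: [-4.4, -1.5, 25.6]
gripper_width: 0.006
```

>>> {"method": "move_arm", "body": {
  "series": [
    [[0,0,-0.6,0,0,0,-1],[0,0,-2,0,0,0,1],[0,3,-4,0,0,0,1],[0,3,-4,0,0,0,1],[0,0,0,0,0,0,1],[0,0,0,0,0,0,1],[0,0,0,0,0,0,1]]
  ]
}}

```text
time_s: 17.18
tcp_pos: [0.5808, 0.099, 0.1406]
ee_rot: [[-0.053, -0.999, -0.004], [-0.999, 0.053, -0.001], [0.001, 0.004, -1.0]]
wrist_force: [-0.9, 0.5, 0.1]
gripper_width: 0.607
```

Run:
```python
from h import *
c=cam('wrist');im=c['color'];cv2.imwrite('pics/p4.png',im);print(r.sense()['tcp_pos'])
import pickle;pickle.dump(c,open('P4.pkl','wb'))
goal((.535,0.0,.22),-95)
```

```text
[0.58101762 0.09896825 0.14079388]
 shift_now [10.14  4.1  -7.89] turn [ 0.2  -0.09  1.95] shift_if_turned [10.26  3.72 -7.92]
```

View pics/p4.png

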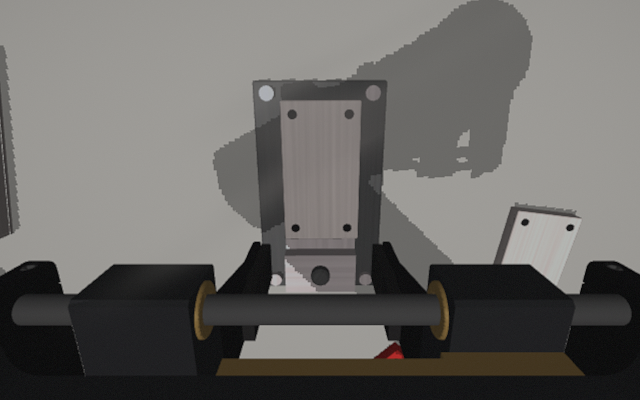

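The short plate at (321,170) appears flat, with the step clear below it. Moving over the long plate for a fresh view; the short plate stays visible for a height check.

Run:
```python
from h import *
goal((.46,-0.085,.20),-100.3)
```

```text
shift_now [19.02 11.13 -5.85] turn [ 0.2  -0.1   7.25] shift_if_turned [20.26  8.62 -5.92]
```

>>> {"method": "move_arm", "body": {
  "series": [
    [[0,0,-2,0,0,7.2,1],[4,1.7,-2,0,0,0,1],[4,1.7,-2,0,0,0,1],[4,1.7,0,0,0,0,1],[4,1.7,0,0,0,0,1],[4,1.7,0,0,0,0,1],[0,0,0,0,0,0,1],[0,0,0,0,0,0,1],[0,0,0,0,0,0,1]]
  ]
}}

```text
time_s: 18.35
tcp_pos: [0.4631, -0.0819, 0.2024]
ee_rot: [[-0.176, -0.984, -0.001], [-0.984, 0.176, -0.0], [0.0, 0.001, -1.0]]
wrist_force: [0.0, 0.9, -0.7]
gripper_width: 0.997
```

Run:
```python
from h import *
c=cam('wrist');im=c['color'];cv2.imwrite('pics/l1.png',im);print(r.sense()['tcp_pos'])
import pickle;pickle.dump(c,open('L1.pkl','wb'))
```

```text
[ 0.4630445  -0.08185155  0.20248426]
```

View pics/l1.png

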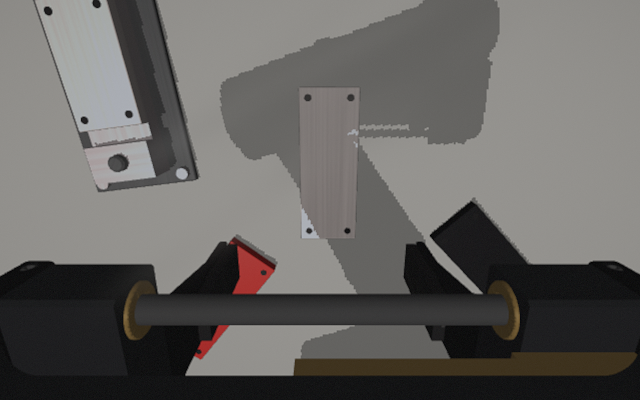

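Run:
```python
from h import *
import pickle
np.set_printoptions(precision=4,suppress=True)
c=pickle.load(open('L1.pkl','rb'));p4=pickle.load(open('P4.pkl','rb'))
a=np.array([hole(p4,p,6) for p in[(292,114),(349,114),(295,228),(347,228)]])
b=np.array([hole(c,p,4) for p in[(47,11),(96,4),(84,120),(128,114)]])
t=tri(p4,a,c,b);print('short holes',t)
P=plane(p4,a,.042)[:,:2];th=np.radians(-3);Rb=np.array([[np.cos(th),np.sin(th)],[-np.sin(th),np.cos(th)]])
print('block fr',(P-[.5788,.0997])@Rb.T)
q=np.array([hole(c,p,6) for p in[(308,98),(351,98),(309,231),(347,231)]])
P=plane(c,q,.0145);u=P[0]+P[1]-P[2]-P[3];print('long',P,P.mean(0),np.degrees(np.arctan2(u[1],u[0])),np.linalg.norm(P[0]-P[2]))
m=P.mean(0)
goal((m[0]-.001,m[1],.004),-90+np.degrees(np.arctan2(u[1],u[0])))
```

```text
short holes [[0.65   0.117  0.0441 0.0004]
 [0.6479 0.0753 0.0446 0.0007]
 [0.5604 0.1212 0.0435 0.0001]
 [0.5584 0.0793 0.0433 0.0002]]
block fr [[ 0.0703  0.021 ]
 [ 0.0704 -0.0212]
 [-0.0201  0.0206]
 [-0.02   -0.0215]]
long [[ 0.5435 -0.0826  0.0145]
 [ 0.5361 -0.124   0.0145]
 [ 0.4057 -0.0582  0.0145]
 [ 0.398  -0.099   0.0145]] [ 0.4708 -0.091   0.0145] -10.137828968032215 0.1399004346063243
 shift_now [ 0.77 -0.84 19.85] turn [ 0.03 -0.01 -0.02] shift_if_turned [ 0.78 -0.82 19.85]
```

The short plate is flat: hole tops are 43–44 mm at both ends, with the same ~1 mm bias as before. Its holes sit at x = 70.3/-20, y = ±21 mm, which is correct. Now I'll grasp the long plate (140 mm hole spacing, correct).

>>> {"method": "move_arm", "body": {
  "series": [
    [[0.4,-0.4,4.5,0,0,0,1],[0.4,-0.4,4.5,0,0,0,1],[0,0,4,0,0,0,1],[0,0,3,0,0,0,1],[0,0,1,0,0,0,1],[0,0,0,0,0,0,1],[0,0,0,0,0,0,1],[0,0,0,0,0,0,1]]
  ]
}}

```text
time_s: 19.4
tcp_pos: [0.4698, -0.0916, 0.034]
ee_rot: [[-0.177, -0.984, 0.003], [-0.984, 0.177, 0.0], [-0.001, -0.003, -1.0]]
wrist_force: [0.4, -0.7, 1.0]
gripper_width: 1.001
```

Run:
```python
from h import *
goal((.4705,-.091,.004),-100.1)
```

```text
shift_now [-0.07 -0.05  3.  ] turn [-0.15  0.04 -0.1 ] shift_if_turned [-0.07 -0.06  3.  ]
```

>>> {"method": "move_arm", "body": {
  "series": [
    [[0,0,1.5,0,0,0,1],[0,0,1,0,0,0,1],[0,0,0.5,0,0,0,1],[0,0,0,0,0,0,1],[0,0,0,0,0,0,-1],[0,0,0,0,0,0,-1],[0,0,0,0,0,0,-1],[0,0,0,0,0,0,-1],[0,0,0,0,0,0,-1],[0,0,0,0,0,0,-1],[0,0,0,0,0,0,-1]]
  ]
}}

```text
time_s: 20.78
tcp_pos: [0.4692, -0.0916, 0.003]
ee_rot: [[-0.177, -0.984, 0.001], [-0.984, 0.177, 0.0], [-0.0, -0.0, -1.0]]
wrist_force: [0.3, 1.4, 2.3]
gripper_width: 0.684
```

>>> {"method": "move_arm", "body": {
  "series": [
    [[0,0,-1,0,0,0,-1],[0,0,-3,0,0,0,-1],[0,0,-5,0,0,0,-1],[0,0,-4,0,0,0,-1],[0,0,0,0,0,0,-1],[0,0,0,0,0,0,-1],[0,0,0,0,0,0,-1]]
  ]
}}

```text
time_s: 21.65
tcp_pos: [0.4674, -0.0919, 0.1311]
ee_rot: [[-0.178, -0.984, -0.004], [-0.984, 0.178, -0.0], [0.001, 0.004, -1.0]]
wrist_force: [0.0, -0.6, -3.7]
gripper_width: 0.684
```

Run:
```python
from h import *
c=cam('wrist');im=c['color'];cv2.imwrite('pics/l2.png',im)
import pickle;pickle.dump(c,open('L2.pkl','wb'))
goal((.5788,.0997,.13),-93)
```

```text
shift_now [-20.83  -7.53   0.07] turn [ 0.22 -0.04 -7.23] shift_if_turned [-19.72 -10.09   0.12]
```

View pics/l2.png

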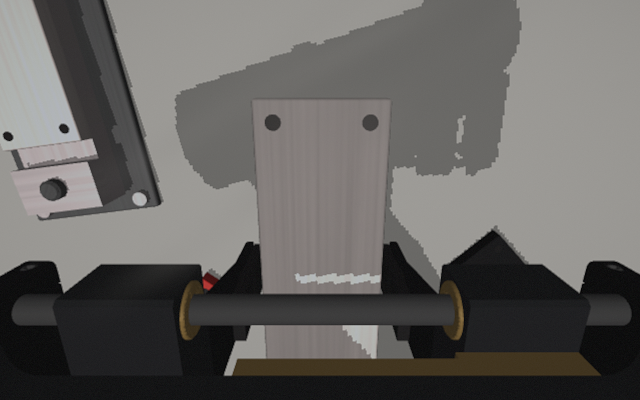

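Run:
```python
from h import *
import pickle
np.set_printoptions(precision=4,suppress=True)
c=pickle.load(open('L2.pkl','rb'))
q=np.array([hole(c,p,9) for p in[(273,122),(370,122)]]);P=toolplane(c,q,-.011);print(q,P)
m=P.mean(0);off=np.array([m[0],m[1]+.07]);print('centre in tool',off*1000,'yaw',np.degrees(np.arctan2(P[1,1]-P[0,1],P[1,0]-P[0,0])),np.linalg.norm(P[0]-P[1]))
a=np.radians(-93);x=np.array([np.cos(a),np.sin(a)]);y=np.array([x[1],-x[0]])
print('TCP target',np.array([.5788,.0997])-x*off[0]-y*off[1])
```

```text
[[nan nan]
 [nan nan]] [[nan nan nan]
 [nan nan nan]]
centre in tool [nan nan] yaw nan nan
TCP target [nan nan]h.py:44: RuntimeWarning: invalid value encountered in divide
  return np.array([(m*xs).sum(),(m*ys).sum()])/m.sum()
```

Run:
```python
from h import *
import pickle
np.set_printoptions(precision=4,suppress=True)
c=pickle.load(open('L2.pkl','rb'))
q=np.array([hole(c,p,13) for p in[(273,122),(370,122)]]);P=toolplane(c,q,-.011);print(q,P)
m=P.mean(0);off=np.array([m[0],m[1]+.07]);print('centre in tool',off*1000,'yaw',np.degrees(np.arctan2(P[1,1]-P[0,1],P[1,0]-P[0,0])),np.linalg.norm(P[0]-P[1]))
a=np.radians(-93);x=np.array([np.cos(a),np.sin(a)]);y=np.array([x[1],-x[0]])
t=np.array([.5788,.0997])-x*off[0]-y*off[1];print('TCP target',t)
goal((*t,.13),-93)
```

```text
[[272.083  122.1777]
 [369.9396 122.1613]] [[-0.0213 -0.0715 -0.011 ]
 [ 0.0211 -0.0715 -0.011 ]]
centre in tool [-0.0664 -1.4623] yaw 0.027980789362194218 0.04237257273238916
TCP target [0.5773 0.0997]
 shift_now [-20.8   -7.39   0.07] turn [ 0.22 -0.04 -7.23] shift_if_turned [-19.71  -9.95   0.12]
```

>>> {"method": "move_arm", "body": {
  "series": [
    [[0,0,0,0,0,-7.2,-1],[-4.5,-2.3,0,0,0,0,-1],[-4.5,-2.3,0,0,0,0,-1],[-4.5,-2.3,0,0,0,0,-1],[-4.5,-2.3,0,0,0,0,-1],[-1.7,-0.8,0,0,0,0,-1],[0,0,0,0,0,0,-1],[0,0,2.5,0,0,0,-1],[0,0,2.5,-1.75,0,0,-1],[0,0,0,-1.75,0,0,-1],[0,0,0,0,0,0,-1],[0,0,0,0,0,0,-1]]
  ]
}}

```text
time_s: 23.2
tcp_pos: [0.5788, 0.099, 0.083]
ee_rot: [[-0.053, -0.997, -0.061], [-0.999, 0.053, 0.003], [0.0, 0.061, -0.998]]
wrist_force: [-0.1, 0.3, -3.5]
gripper_width: 0.684
```

Run:
```python
from h import *
goal((.5773,.0997,.055),-93)
c=cam('wrist');im=c['color'];cv2.imwrite('pics/l3.png',im)
```

```text
shift_now [-0.07 -0.02  2.8 ] turn [ 3.49 -0.   -0.07] shift_if_turned [-0.07  0.15  2.8 ]
```

View pics/l3.png

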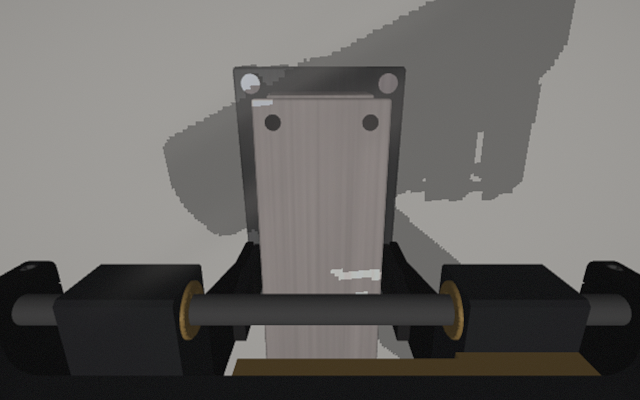

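>>> {"method": "move_arm", "body": {
  "series": [
    [[-0.1,0,1.3,0,0,0,-1],[0,0,0.9,0,0,0,-1],[0,0,0.6,0,0,0,-1],[0,0,0,0,0,0,-1],[0,0,0,0,0,0,-1]]
  ]
}}

```text
time_s: 23.88
tcp_pos: [0.5778, 0.1009, 0.0551]
ee_rot: [[-0.052, -0.997, -0.06], [-0.999, 0.052, 0.003], [-0.0, 0.06, -0.998]]
wrist_force: [-0.2, 0.2, -3.0]
gripper_width: 0.685
```

Run:
```python
from h import *
goal((.5773,.0997,.051),-93)
```

```text
shift_now [0.12 0.02 0.41] turn [3.47 0.   0.  ] shift_if_turned [0.12 0.04 0.41]
```

>>> {"method": "move_arm", "body": {
  "series": [
    [[0.1,0,0.15,0,0,0,-1],[0,0,0.15,0,0,0,-1],[0,0,0,0,0,0,-1]]
  ]
}}

```text
time_s: 24.25
tcp_pos: [0.5772, 0.0997, 0.0518]
ee_rot: [[-0.053, -0.997, -0.061], [-0.999, 0.053, 0.003], [0.0, 0.061, -0.998]]
wrist_force: [-0.5, 0.4, -3.4]
gripper_width: 0.689
```

>>> {"method": "move_arm", "body": {
  "series": [
    [[0,0,0.1,0,0,0,-1],[0,0,0,0,0,0,-1]]
  ]
}}

```text
time_s: 24.5
tcp_pos: [0.5771, 0.0998, 0.0508]
ee_rot: [[-0.053, -0.997, -0.061], [-0.999, 0.052, 0.003], [0.0, 0.061, -0.998]]
wrist_force: [0.0, 1.2, -3.6]
gripper_width: 0.69
```

Run:
```python
from h import *
goal((.5773,.0997,.050),-93)
```

```text
shift_now [ 0.01 -0.02  0.08] turn [ 3.51 -0.01 -0.01] shift_if_turned [ 0.01 -0.02  0.08]
```

>>> {"method": "move_arm", "body": {
  "series": [
    [[0,0,0.07,0,0,0,-1],[0,0,0,0,0,0,-1]]
  ]
}}

```text
time_s: 24.75
tcp_pos: [0.5772, 0.0998, 0.0502]
ee_rot: [[-0.053, -0.997, -0.061], [-0.999, 0.052, 0.003], [-0.0, 0.061, -0.998]]
wrist_force: [0.1, 0.9, -3.0]
gripper_width: 0.685
```

>>> {"method": "move_arm", "body": {
  "series": [
    [[0,0,0.07,0,0,0,-1],[0,0,0,0,0,0,-1]]
  ]
}}

```text
time_s: 25.0
tcp_pos: [0.5772, 0.0998, 0.0498]
ee_rot: [[-0.052, -0.997, -0.061], [-0.999, 0.052, 0.003], [-0.0, 0.061, -0.998]]
wrist_force: [-0.3, -0.2, -0.9]
gripper_width: 0.686
```

Contact. Releasing and rising for a look.

>>> {"method": "move_arm", "body": {
  "series": [
    [[0,0,0.05,0,0,0,-1],[0,0,0,0,0,0,1],[0,0,0,0,0,0,1],[0,0,0,0,0,0,1],[0,0,0,0,0,0,1],[0,0,0,0,0,0,1],[0,0,-2,0,0,0,1],[0,0,-4,1.75,0,0,1],[0,2.5,-4,1.75,0,0,1],[0,2.5,-2,0,0,0,1],[0,0,0,0,0,0,1],[0,0,0,0,0,0,1]]
  ]
}}

```text
time_s: 26.5
tcp_pos: [0.5322, 0.1022, 0.1692]
ee_rot: [[-0.053, -0.999, -0.0], [-0.999, 0.053, -0.0], [0.0, 0.0, -1.0]]
wrist_force: [-0.0, 0.3, -0.8]
gripper_width: 0.998
```

Run:
```python
from h import *
c=cam('wrist');im=c['color'];cv2.imwrite('pics/l4.png',im);print(r.sense()['tcp_pos'])
import pickle;pickle.dump(c,open('L4.pkl','wb'))
```

```text
[0.53217667 0.1020672  0.16868075]
```

View pics/l4.png

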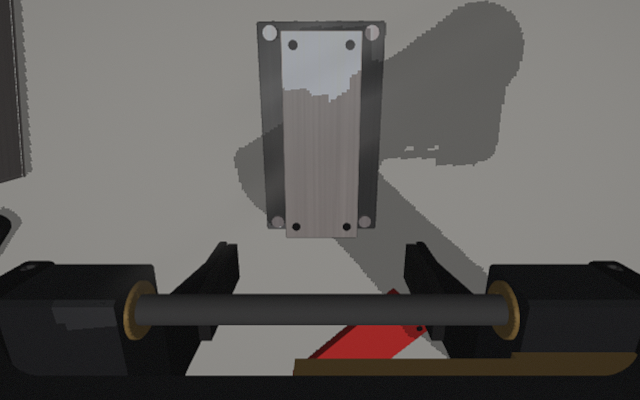

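Run:
```python
from h import *
import pickle
np.set_printoptions(precision=4,suppress=True)
c=pickle.load(open('L4.pkl','rb'))
q=np.array([hole(c,p,6) for p in[(293,45),(350,45),(296,227),(347,227)]])
P=np.r_[plane(c,q[:2],.0565),plane(c,q[2:],.0645)][:,:2];th=np.radians(-3);Rb=np.array([[np.cos(th),np.sin(th)],[-np.sin(th),np.cos(th)]])
print('block fr',(P-[.5788,.0997])@Rb.T)
goal((.5788-.062*np.cos(th),.0997-.062*np.sin(th),.075),-93)
```

```text
block fr [[ 0.0706  0.0212]
 [ 0.0707 -0.0209]
 [-0.0697  0.0213]
 [-0.0698 -0.0209]]
 shift_now [-0.01  1.52  9.37] turn [ 0.07 -0.04 -0.03] shift_if_turned [-0.01  1.53  9.37]
```

The long plate's holes are at x 70.6/-69.7, y ±21 mm, as expected. Pressing over pin_high.

>>> {"method": "move_arm", "body": {
  "series": [
    [[0,1.5,3,0,0,0,-1],[0,0,3,0,0,0,-1],[0,0,2.4,0,0,0,-1],[0,0,0,0,0,0,-1],[0,0,0,0,0,0,-1],[0,0,0,0,0,0,-1],[0,0,0,0,0,0,-1],[0,0,0,0,0,0,-1],[0,0,0,0,0,0,-1]]
  ]
}}

```text
time_s: 27.68
tcp_pos: [0.5171, 0.103, 0.0859]
ee_rot: [[-0.052, -0.999, 0.0], [-0.999, 0.052, 0.0], [-0.0, -0.0, -1.0]]
wrist_force: [0.2, -0.4, 0.2]
gripper_width: 0.062
```

Run:
```python
from h import *
th=np.radians(-3)
goal((.5788-.062*np.cos(th),.0997-.062*np.sin(th),.066),-93)
```

```text
shift_now [0.01 0.02 1.99] turn [-0.03  0.02 -0.01] shift_if_turned [0.01 0.02 1.99]
```

>>> {"method": "move_arm", "body": {
  "series": [
    [[0,0,1,0,0,0,-1],[0,0,0.7,0,0,0,-1],[0,0,0.3,0,0,0,-1],[0,0,0.2,0,0,0,-1],[0,0,0.2,0,0,0,-1],[0,0,0,0,0,0,-1]]
  ]
}}

```text
time_s: 28.42
tcp_pos: [0.5171, 0.103, 0.0616]
ee_rot: [[-0.053, -0.999, 0.0], [-0.999, 0.053, 0.0], [-0.0, -0.0, -1.0]]
wrist_force: [-0.3, 0.5, 1.0]
gripper_width: 0.005
```

>>> {"method": "move_arm", "body": {
  "series": [
    [[0,0,0.2,0,0,0,-1],[0,0,0.2,0,0,0,-1],[0,0,0,0,0,0,-1]]
  ]
}}

```text
time_s: 28.8
tcp_pos: [0.5171, 0.1031, 0.0575]
ee_rot: [[-0.053, -0.999, 0.0], [-0.999, 0.053, 0.0], [-0.0, -0.0, -1.0]]
wrist_force: [-2.0, 0.3, 2.9]
gripper_width: 0.004
```

>>> {"method": "move_arm", "body": {
  "series": [
    [[0,0,0.2,0,0,0,-1],[0,0,0.1,0,0,0,-1],[0,0,0,0,0,0,-1]]
  ]
}}

```text
time_s: 29.18
tcp_pos: [0.5169, 0.1031, 0.0561]
ee_rot: [[-0.052, -0.999, 0.0], [-0.999, 0.052, -0.0], [0.0, -0.0, -1.0]]
wrist_force: [-7.1, 1.5, 13.6]
gripper_width: 0.006
```

>>> {"method": "move_arm", "body": {
  "series": [
    [[0,0,0.15,0,0,0,-1],[0,0,0.15,0,0,0,-1],[0,0,0,0,0,0,-1]]
  ]
}}

```text
time_s: 29.55
tcp_pos: [0.5169, 0.1031, 0.0559]
ee_rot: [[-0.051, -0.999, 0.001], [-0.999, 0.051, -0.001], [0.001, -0.001, -1.0]]
wrist_force: [-13.9, 2.0, 31.9]
gripper_width: 0.005
```

>>> {"method": "move_arm", "body": {
  "series": [
    [[0,0,-0.6,0,0,0,-1],[0,0,-2,0,0,0,-1],[0,0,-4,0,0,0,-1],[0,0,-5,0,0,0,1],[0,0,0,0,0,0,1],[0,0,0,0,0,0,1],[0,0,0,0,0,0,1]]
  ]
}}

```text
time_s: 30.42
tcp_pos: [0.5165, 0.1026, 0.1661]
ee_rot: [[-0.053, -0.999, -0.002], [-0.999, 0.053, -0.001], [0.001, 0.002, -1.0]]
wrist_force: [0.2, 0.4, -0.7]
gripper_width: 0.369
```

Run:
```python
from h import *
c=cam('wrist');im=c['color'];cv2.imwrite('pics/l5.png',im);print(r.sense()['tcp_pos'])
import pickle;pickle.dump(c,open('L5.pkl','wb'))
```

```text
[0.51649936 0.10266592 0.16614513]
```

>>> {"method": "move_arm", "body": {
  "series": [
    [[5,0,0,0,0,0,1],[5,0,0,0,0,0,1],[5,0,0,0,0,0,1],[5,0,0,0,0,0,1],[0,0,0,0,0,0,1],[0,0,0,0,0,0,1],[0,0,0,0,0,0,1]]
  ]
}}

```text
time_s: 31.35
tcp_pos: [0.5067, -0.0958, 0.1673]
ee_rot: [[-0.051, -0.999, -0.0], [-0.999, 0.051, -0.0], [0.0, 0.0, -1.0]]
wrist_force: [0.1, -0.2, -0.1]
gripper_width: 0.998
```

Run:
```python
from h import *
c=cam('wrist');im=c['color'];cv2.imwrite('pics/l6.png',im);print(r.sense()['tcp_pos'])
import pickle;pickle.dump(c,open('L6.pkl','wb'))
c=cam('top');cv2.imwrite('pics/l6t.png',c['color']);c=cam('scene');cv2.imwrite('pics/l6s.png',cv2.resize(c['color'][200:290,270:400],None,fx=5,fy=5))
```

```text
[ 0.50669484 -0.09571791  0.16743341]
```

View pics/l5.png

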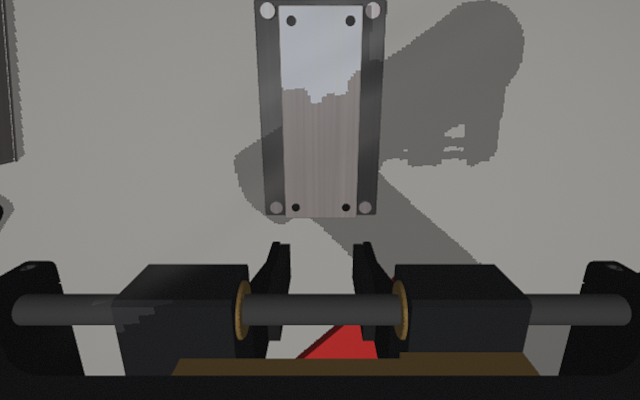

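View pics/l6.png

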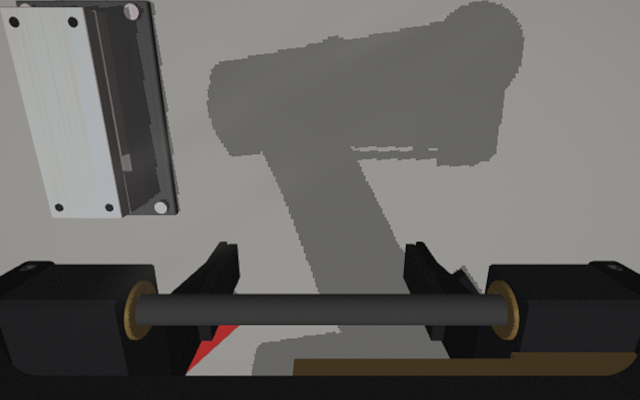

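View pics/l6s.png

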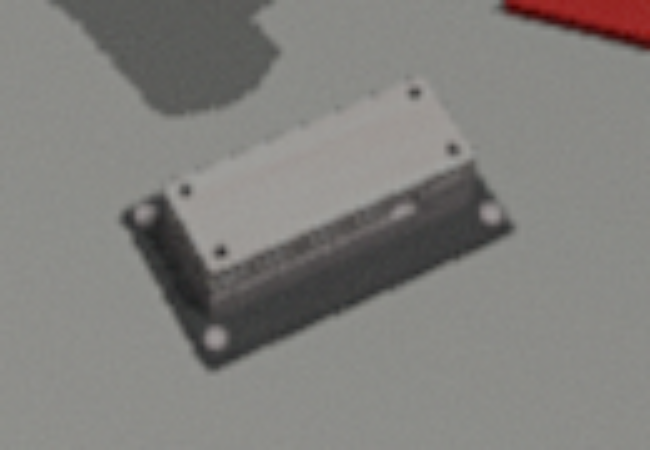

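Run:
```python
from h import *
import pickle
np.set_printoptions(precision=4,suppress=True)
a=pickle.load(open('L5.pkl','rb'));b=pickle.load(open('L6.pkl','rb'))
A=np.array([hole(a,p,6) for p in[(291,21),(350,21),(296,208),(346,208)]])
B=np.array([hole(b,p,6) for p in[(14,22),(73,22),(59,208),(109,208)]])
print(tri(a,A,b,B))
P=plane(a,A,.056)[:,:2];th=np.radians(-3);Rb=np.array([[np.cos(th),np.sin(th)],[-np.sin(th),np.cos(th)]])
print('block fr',(P-[.5788,.0997])@Rb.T)
im=b['color'][0:225,0:190];cv2.imwrite('pics/l7.png',cv2.resize(im,None,fx=2.6,fy=2.6,interpolation=cv2.INTER_CUBIC))
```

```text
[[0.6498 0.1172 0.0571 0.    ]
 [0.6475 0.0751 0.0573 0.0001]
 [0.5101 0.1245 0.0573 0.0001]
 [0.5077 0.0826 0.0571 0.0001]]
block fr [[ 0.0702  0.0213]
 [ 0.0701 -0.0211]
 [-0.0704  0.0213]
 [-0.0705 -0.0209]]
```

View pics/l7.png

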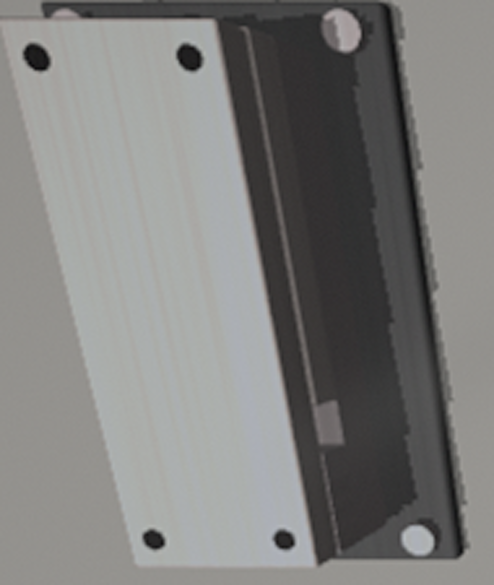

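View pics/l6t.png

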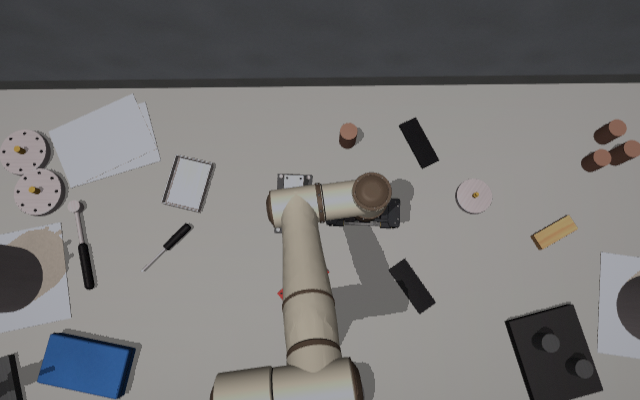

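All four hole tops are at 57.1–57.3 mm, so the long plate is level, and its holes are at ±70, ±21 mm in the block frame. The short plate lies underneath with an even edge line. The bystanders in the top view are unmoved, and the gripper is clear of everything. Handing in.

Run:
```python
from station import r
print(r.sense()['time_s'],r.finish_job())
```

```text
the job is handed in; nothing more can be done
31.5 None
```

The spacer pack is built and handed in at 31.5 s; the hand-in gives no verdict.

**What I did:** I laid the short plate on the lower seat with its outer end on pin_low, let go, and pressed it flat with about 26 N. Only then did I lay the long silver plate across it, let go, and press its raised end down over pin_high with about 32 N. The wrist force readings never passed about 35 N.

**Last checks:**
- **Short plate:** after pressing, its holes sat within about 0.5 mm of where they belong. Triangulated hole tops read 43.3–44.6 mm against 42 mm expected. The outer end read about 1 mm higher than the inner one, which is within the accuracy of that measurement. The press itself bottomed out at 42.3 mm.
- **Long plate:** level, with hole tops at 57.1–57.3 mm and holes within about 0.5 mm of where they belong. The expected height is 56 mm; the 1 mm excess matches the bias I saw in the earlier height measurements.
- **Rest of the bench:** looked unmoved in the last top view, except that the arm hid most of the red plate there. The gripper was open and touching nothing.

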